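Lock the camera column at its middle ring

TASK

Get the camera stand ready for the next catalogue shots: grip its sprung column and press it down until the middle of its three engraved rings is level with the top of the clamp ring, and hold it there while you swing the cam lever clockwise, with that same hand, until it is fully closed. The lever must not be swung while the column is off the mark. Finish still gripping the column at its mark with the lever closed, do not let go, and leave the other things on the table where they lie.

Things in the scene. Friction and masses are not known exactly. Their poses are not given: they have to be found in the camera images.
- stand: Table-top camera stand, fixed: round grey base 170 mm wide, 20 thick; dark pillar 44 wide; grey clamp collar 68 wide at heights 106-130 mm with a split ear on its -x side; on it a flat steel clamp ring 56 wide at 130-136 mm. Origin: centre of the base's underside, z up along the pillar. Two thin stop pins, 31 mm from the axis, up to 144 mm high, stand just past the lever's open and closed places.
- clamp_top (a point): Point on the column's axis, level with the top face of the clamp ring, 136 mm above the table: the height to which the middle ring is brought.
- tube: The column: upright round aluminium tube 30 mm wide, 100 mm out of the clamp ring when fully up, with a rubber cap and a 6 mm camera screw 9 mm high on top. Three dark rings, 20, 40 and 60 mm above the clamp ring when fully up, are its length marks. Origin on its axis, level with the clamp ring's top when fully up. It turns freely about its axis with the hand that grips it, and slides up and down.
- mark (a point): Centre of the middle ring, on the tube's axis, 60 mm below the top face of the rubber cap.
- column_top (a point): Centre of the top face of the tube's rubber cap (the camera screw stands 9 mm higher).
- column (a joint): How far the column is pressed down, m: 0 fully up, 0.060 at the bottom stop; at 0.040 the middle ring is level with the clamp ring's top. A spring lifts it: pressing it to the middle ring takes about 6 to 11 N; let go with the lever open, it rises to within 0.012 of the top. It starts between 0 and 0.008.
- lever (a joint): Cam lever angle, rad: 0 open, 0.85 fully closed at its stop. It turns about the column's axis, clockwise from above as it closes, and stays where left; it takes about 0.1 N m, and up to 0.3 N m over the last 0.15 rad, where the cam bites on the column and locks it. Starts between 0 and 0.12. At value q the blade points 1.24 - q rad anticlockwise of the stand's x axis.
- lever_tip (a point): Centre of the black thumb piece (22 x 16 x 22 mm) ending the cam lever, 83 mm from the column's axis. The lever is a straight steel blade 9 mm thick, 18 mm tall (heights 136 to 154 mm), pointing straight out from 20 mm off the axis. A finger gripping the column with its tip just above the clamp ring meets the blade's flank when the hand turns about the column's axis, and pushes it round.
- plane_mid (a point): Bystander: wooden hand plane 200 x 54 mm, 95 mm tall over its handle, to the stand's -y side; point 20 mm above the table under its centre.
- chisel_mid (a point): Bystander: chisel with wooden handle, 230 mm long, 28 mm thick, on the stand's +x side; point near its middle, 14 mm up.
- bottle_mid (a point): Bystander: brown glass bottle 54 mm across, 130 mm tall, near the stand; point on its axis 50 mm up.
- camera_mid (a point): Bystander: black camera with lens, about 116 x 130 x 99 mm; point 40 mm up in its middle.
- basin_mid (a point): Bystander: rust-red enamel bowl 170 mm across, 75 mm tall; point on its axis 40 mm up.
- sieve_mid (a point): Bystander: bent-wood sieve hoop 190 mm across, 60 mm tall; point on its axis half-way up.
- calliper_mid (a point): Bystander: steel slide calliper lying flat, 200 mm long; point near its middle, 4 mm up.
Things that resemble listed ones, but are neither listed nor needed, are in the scene too. What is shaped like the stand but blue is not meant.

How it is judged (in metres and radians):
On the way, in this order (a step that is already met when the one before it is completed fails the run):
1. the column is gripped and held down with its middle ring level with the clamp ring, the lever still open (value of joint column between 0.035 and 0.045 m and value of joint lever below 0.3 rad and contact force between the fingers and tube above 2 N), for 0.3 s.
2. the lever is swung fully closed while the fingers hold the column at the mark (value of joint column between 0.035 and 0.045 m and value of joint lever above 0.78 rad and contact force between the fingers and tube above 2 N), for 0.3 s.
At the end, for the whole second after the job is handed in: The column is at rest with its middle ring within 5 mm of the clamp ring's top (joint column 0.035 to 0.045), the lever is closed (joint lever above 0.78 of 0.85), the fingers still grip the column (more than 2 N between fingers and tube), and every bystander is within 20 mm of where it stood (all of step 2 and velocity of joint column between -0.005 and 0.005 m/s and distance of each of plane_mid, chisel_mid, bottle_mid, camera_mid, basin_mid, sieve_mid, calliper_mid from where it was at the start of the episode below 0.02 m); the arm keeps its last pose, push and grip.
It fails at once if the lever was swung while the column was off its mark (value of joint lever above 0.4 rad and (value of joint column below 0.033 m or value of joint column above 0.047 m)).
It fails at once if the column was let go after the lever had been closed (value of joint lever above 0.78 rad and contact force between the fingers and tube below 0.2 N).
It fails at once if one of the other things was pushed about (distance of any of plane_mid, chisel_mid, bottle_mid, camera_mid, basin_mid, sieve_mid, calliper_mid from where it was at the start of the episode above 0.03 m).
It also fails if it takes over 40 s, if anything falls off the work surface, if the arm or the gripper's body presses on something with over 40 N, if the wrist force passes 120 N, or if a joint passes its speed limit or range.

ROBOT

A 6-joint arm with a two-finger parallel gripper is mounted at the origin on the work surface. World frame = base frame: x ahead of the robot, y to its left, z up, the work surface at z = 0. Lengths are in mm, angles in rad, forces in N, time in s.
With the tool pointing down it reaches from about 350 to 975 mm from the base axis. Payload 7.1 kg.
Tool frame: the origin (TCP) lies at the very end of the fingers, on their centre line; the grasp point (between the pads) lies 19 mm behind it; z points along the fingers, y is the direction in which the jaws open and shut (so a half turn about z gives the same grasp; the last joint's range is limited). The gripper opens to 88 mm and grips with 3 to 60 N. Pads are 20 mm wide; open, the fingers measure 115 mm over their backs; the gripper's body (75 mm by 178 mm) begins 61 mm behind the grasp point.
Start: joints at [-1.12, 0.423, 1.63, -0, 1.089, -0.019], TCP at [282.956, -557.262, 222.675] pointing down, gripper open.
Joint ranges: [-3, 3], [-0.9, 2.11], [0.09, 2.58], [-1.31, 4.45], [0.11, 2.69], [-2.54, 2.54]. Speed limits (rad/s): [2.39, 2.39, 3.01, 3.14, 3.14, 3.14].

INTERFACE

Orientations are given as a rotation vector (axis times angle).
In Python, from workcell import monitor, vision, order, find_in, regions_of, place_of gives the robot as it stands. The module is installed in compiled form; this text tells all that it offers.
- The arm moves only by the tool carry_out, never from a script. Its argument "targets" is a list of rows, each a list of 3 entries, a list of its own where there are three numbers: the turn, a rotation vector about the world's x, y, z in degrees, then the shift along the world's x, y, z in mm, then the finger opening in mm, from 0 to 87.8. In form: [[[rx, ry, rz], [x, y, z], hand], ...]. A call has 1 to 10 rows; each row is the pose to reach, as a shift and turn from the pose commanded when the call began; what a row does not reach only later rows make up. A row lasts 1/12 s, in which the tool goes at most 41.7 mm and 7.16 degrees, less where a joint would pass 70% of its speed; a pose out of reach is approached as far as the arm can. A call with a gripper value outside its range is refused whole. The fingers move at their own pace and stop on an object; the grip force is fixed at half the most. Time passes only in rows, so rows that repeat a pose let the fingers close. It gives the time, the measured TCP pose, the force and the opening at its end, in the units of the state.
- monitor.get_obs(): the state, without advancing time (a new reading comes with each control period).
- vision.get_image(name): name is "scene" or "side" or "wrist"; returns the picture (400x640x3 uint8, red, green, blue); there is no depth.
- vision.camera_model(name): a dict with "K" (3x3 intrinsics, pixels), "rvec" (rotation vector, rad) and "tvec" (3), from world to camera coordinates, as OpenCV has them. Camera axes: x right, y down, z forward; pixel columns grow to the right and rows downward; lengths in mm; the calibration is good to about 2 mm. A picture is of the moment at which its call begins: read the wrist's pose just before it. camera_model takes no time and is no camera call; for the wrist camera it gives the pose at the moment of the call.
- order.close_job(): hands the job in, once; it reports no verdict.
Trained networks look in the newest picture that a camera, given by its name, has taken for a name from the list of things; names that differ only in an ending like _2 or _b are one class to them, and where a whole thing is asked for, a point or a joint stands for the part that bears it (a point fixed in the world has none). Each returns a list of dicts, best first, with "confidence" (0 to 1); they miss things now and then, are a little off and sometimes report something else, mostly with a low value. They report only what shows in the picture. A call takes as long as a camera call. They do not tell look-alikes from the thing itself.
- find_in(query, camera): "point" ([x, y, z] in mm, in the coordinates of the camera as it stood for that picture, good to about 4 mm: the middle of the surface that is visible of it).
- regions_of(query, camera): "mask" (400x640 bool, what is visible of it).
- place_of(query, camera): "point" ([x, y, z] in mm, in the coordinates of the camera as it stood for that picture, good to about 4 mm: a listed point, or the origin of a listed thing).
The state is a dict: "t": time; "qpos": joint angles; "qvel": joint speeds; "joint_torque": joint torques, N m; "ee_pos": TCP position; "orientation": TCP orientation; "ft_force": force on the tool from outside, world axes, zero at the start; "moment": the same for the moment, N m; "width": finger opening in mm.
Only numpy, scipy, OpenCV 4.12 (cv2) and the standard library are available. Lean on these libraries where they do the work, as an engineer would, in place of code of your own. Each camera call takes 0.05 s, during which the arm holds its last target.

## Working session

There is one attempt and no reset: what is moved stays moved. The work goes in short steps, Python scripts to look and compute and a tool call to move; the robot and the scene stay as the last step left them, time stands still between calls to the robot, and variables do not carry over. Pictures are saved under pics/ and viewed, and the job is handed in when it is done.

Besides the shell and the picture viewer there is one more tool, called as a command line: name --argument value ..., lists and objects as JSON in quotes. carry_out: Moves the arm, as the interface text tells. Its arguments: {"type":"object","properties":{"targets":{"type":"array","items":{"type":"array"}}},"required":["targets"]}

```bash
mkdir -p pics
cat > h.py <<'E'
import numpy as np,cv2
from workcell import monitor, vision, order, find_in, regions_of, place_of
def w(cam,p):
    m=vision.camera_model(cam);R,_=cv2.Rodrigues(np.array(m["rvec"],float));return R.T@(np.array(p)-np.array(m["tvec"],float).ravel())
def snap(cam,name):
    im=vision.get_image(cam);cv2.imwrite(f"pics/{name}.png",im[:,:,::-1]);return im
def px(cam,P):
    m=vision.camera_model(cam);q,_=cv2.projectPoints(np.array(P,float).reshape(-1,1,3),np.array(m["rvec"],float),np.array(m["tvec"],float),np.array(m["K"],float),None);return q.reshape(-1,2)
E
python3 - <<'E'
from h import *
np.set_printoptions(precision=1,suppress=True)
print(monitor.get_obs())
for c in("scene","side"):
    snap(c,c+"1")
    for q in("stand","clamp_top","column_top","mark","lever_tip"):
        for d in place_of(q,c)[:3]: print(c,q,round(d["confidence"],2),w(c,d["point"]))
E
```

```text
{'t': 0.0, 'qpos': array([-1.1,  0.4,  1.6,  0. ,  1.1, -0. ]), 'qvel': array([ 0.,  0.,  0.,  0.,  0., -0.]), 'joint_torque': array([  0. , -54.5, -27.4,   0.1,   0. ,  -0. ]), 'ee_pos': array([ 282.7, -556.8,  221.9]), 'orientation': array([-3.1, -0.7,  0. ]), 'ft_force': array([ 0.1,  0.3, -0.2]), 'moment': array([-0.,  0.,  0.]), 'width': 87.58440765097495}
scene stand 0.96 [563.2  53.5   3.9]
scene stand 0.95 [323.5 219.3  -2. ]
scene clamp_top 0.84 [559.9  52.8 138.6]
scene clamp_top 0.76 [325.2 223.1 133. ]
scene column_top 0.74 [321.5 222.6 237.2]
scene column_top 0.72 [560.8  50.  233.1]
scene mark 0.83 [562.8  51.  170.9]
scene mark 0.61 [696.7  33.4  15.2]
scene mark 0.49 [316.7 218.5 175.2]
scene lever_tip 0.58 [377.2 286.9 149.5]
scene lever_tip 0.57 [595.9 127.6 146.7]
side stand 0.81 [559.   53.3   1.8]
side stand 0.7 [322.8 222.4   3.1]
side stand 0.7 [558.7  51.8 171.3]
side clamp_top 0.93 [321.7 224.1 138.5]
side clamp_top 0.57 [558.6  53.2 135.1]
side column_top 0.85 [558.3  53.2 236.4]
side column_top 0.82 [322.2 219.2 238.2]
side mark 0.9 [319.9 223.  179.6]
side mark 0.67 [557.7  51.2 175.2]
side mark 0.5 [507.2 202.3  53.7]
side lever_tip 0.7 [598.  124.6 146.1]
side lever_tip 0.68 [371.6 287.  146.9]
```

View pics/scene1.png

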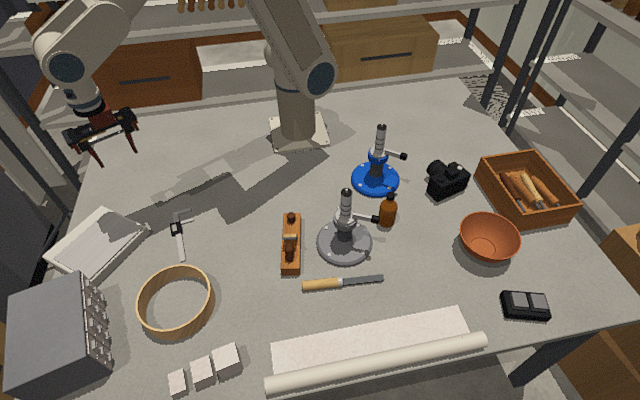

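View pics/side1.png

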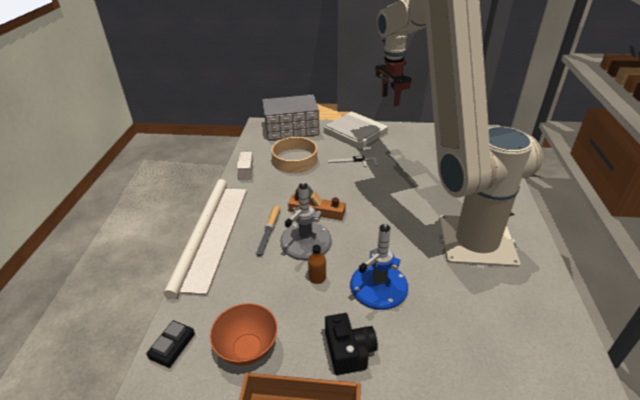

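Run:
```python
from h import *
np.set_printoptions(precision=1,suppress=True)
for c in("scene","side"):
    print(c,px(c,[[560,52,235],[560,52,136],[322,222,235],[597,126,147]]))
    for q in("plane_mid","chisel_mid","bottle_mid","camera_mid","basin_mid","sieve_mid","calliper_mid"):
        for d in place_of(q,c)[:2]: print(c,q,round(d["confidence"],2),w(c,d["point"]))
```

```text
scene [[345.3 191.1]
 [344.2 215.1]
 [381.  126.2]
 [374.  218.5]]
scene plane_mid 0.58 [ 545.7 -106.3   17.1]
scene chisel_mid 0.68 [692.7  33.1  16. ]
scene chisel_mid 0.46 [562.4  50.8 238. ]
scene bottle_mid 0.7 [503.  203.5  52.4]
scene camera_mid 0.72 [ 541.4 -104.2   16.7]
scene basin_mid 0.67 [665.8 455.3  43.1]
scene basin_mid 0.26 [692.4  30.8  14.1]
scene calliper_mid 0.69 [ 425.4 -444.9    4.9]
side [[302.3 184.6]
 [303.6 210. ]
 [384.1 227.4]
 [288.  222.5]]
side plane_mid 0.66 [ 535.7 -106.5   24.9]
side chisel_mid 0.74 [692.2  35.    9.4]
side chisel_mid 0.36 [ 536.1 -108.    22.3]
side bottle_mid 0.71 [506.1 205.2  50.9]
side camera_mid 0.96 [404.8 440.9  43.6]
side basin_mid 0.71 [665.8 451.2  41.5]
side sieve_mid 0.73 [ 663.6 -432.4   30.3]
side sieve_mid 0.67 [503.8 204.4  51.4]
side calliper_mid 0.59 [ 426.5 -445.4    7.5]
side calliper_mid 0.41 [562.8  55.5 235.7]
```

The grey stand is at about (560, 52): column top at scene (345,191) and side (302,185), lever tip at scene (374,218). The blue look-alike is at (322, 222). The lever's world angle is about 63°. My present jaw axis (-64.5°/115.5°) already suits, with the far finger about 52° anticlockwise of the blade. I'll move above the column first.

carry_out --targets '[[[0, 0, 0], [10, 20, 40], 87], [[0, 0, 0], [30, 60, 78], 87], [[0, 0, 0], [277, 609, 78], 87], [[0, 0, 0], [277, 609, 78], 87], [[0, 0, 0], [277, 609, 78], 87], [[0, 0, 0], [277, 609, 78], 87], [[0, 0, 0], [277, 609, 78], 87], [[0, 0, 0], [277, 609, 78], 87], [[0, 0, 0], [277, 609, 78], 87], [[0, 0, 0], [277, 609, 78], 87]]'

```text
t: 2.13
ee_pos: [443.4, -205.6, 294.6]
orientation: [3.055, 0.731, 0.001]
ft_force: [0.9, -0.3, -0.3]
width: 86.8
```

carry_out --targets '[[[0, 0, 0], [100, 220, 0], 87], [[0, 0, 0], [100, 220, 0], 87], [[0, 0, 0], [100, 220, 0], 87], [[0, 0, 0], [100, 220, 0], 87], [[0, 0, 0], [100, 220, 0], 87], [[0, 0, 0], [100, 220, 0], 87], [[0, 0, 0], [100, 220, 0], 87], [[0, 0, 0], [100, 220, 0], 87], [[0, 0, 0], [100, 220, 0], 87]]'

```text
t: 2.88
ee_pos: [542.6, 12.4, 294.1]
orientation: [3.055, 0.732, -0.001]
ft_force: [-0.0, 0.0, 0.8]
width: 87.0
```

```bash
cat > look.py <<'E'
from h import *
import sys
np.set_printoptions(precision=1,suppress=True)
n=sys.argv[1]
o=monitor.get_obs();R,_=cv2.Rodrigues(o["orientation"]);print(o["t"],o["ee_pos"],"y-ang",np.degrees(np.arctan2(R[1,1],R[0,1])),"z",R[:,2],"q",o["qpos"],o["ft_force"],"M",np.round(o["moment"],2),o["width"])
for c in sys.argv[2:]:
    snap(c,n+c)
    for q in("clamp_top","column_top","mark","lever_tip"):
        for d in place_of(q,c)[:3]:
            p=w(c,d["point"])
            if np.hypot(p[0]-560,p[1]-52)<120: print(c,q,round(d["confidence"],2),p)
E
python3 look.py a wrist scene side
```

```text
2.8833 [542.6  12.4 294.1] y-ang -63.040385604133725 z [-0. -0. -1.] q [ 0.   0.2  1.7 -0.   1.2  1.1] [-0.   0.   0.8] M [-0.1 -0.1  0. ] 86.97522856776622
wrist clamp_top 0.87 [555.9  54.9 135.3]
wrist column_top 0.79 [559.5  55.  234.6]
wrist mark 0.56 [555.9  52.  175.5]
wrist lever_tip 0.74 [600.1 127.7 149. ]
scene clamp_top 0.67 [558.3  54.4 140.3]
scene column_top 0.61 [565.1  47.9 236.7]
scene mark 0.86 [563.8  52.3 173.1]
scene lever_tip 0.76 [593.8 128.1 146.7]
side clamp_top 0.83 [559.9  51.6 136.3]
side column_top 0.71 [561.5  55.9 235.3]
side mark 0.71 [557.9  51.7 173.6]
```

Run:
```python
from h import *
im=vision.get_image("wrist")
a=np.radians(np.arange(0,360,5))
im=im[:,:,::-1].copy()
for z,r in((136,28),(235,15),(245,3),(0,85),(20,85)):
    pts=px("wrist",np.c_[560+r*np.cos(a),52.5+r*np.sin(a),0*a+z])
    cv2.polylines(im,[pts.astype(int)],True,(0,255,0),1)
cv2.imwrite("pics/ov1.png",im)
out=[]
for c,x0,y0 in(("scene",345,205),("side",303,205)):
    i=vision.get_image(c)[:,:,::-1].copy()
    for dx,col in((-15,(0,255,0)),(15,(0,255,0))):
        m=vision.camera_model(c);R,_=cv2.Rodrigues(np.array(m["rvec"],float));u=np.array([R[0,0],R[0,1]]);u/=np.linalg.norm(u)
    i=i[y0-50:y0+50,x0-50:x0+50];i=cv2.resize(i,None,fx=4,fy=4,interpolation=cv2.INTER_NEAREST)
    for s in(-15,15):
        p=px(c,[[560+s*u[0],52.5+s*u[1],z] for z in(136,235)])-[x0-50,y0-50]
        p=((p+.5)*4).astype(int);cv2.line(i,tuple(map(int,p[0])),tuple(map(int,p[1])),(0,255,0),1)
    out.append(i)
cv2.imwrite("pics/ov2.png",np.hstack(out))
```

```text
(no output)
```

View pics/ov1.png

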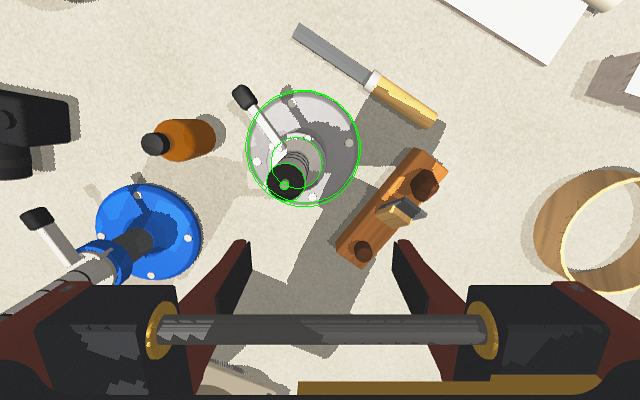

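View pics/ov2.png

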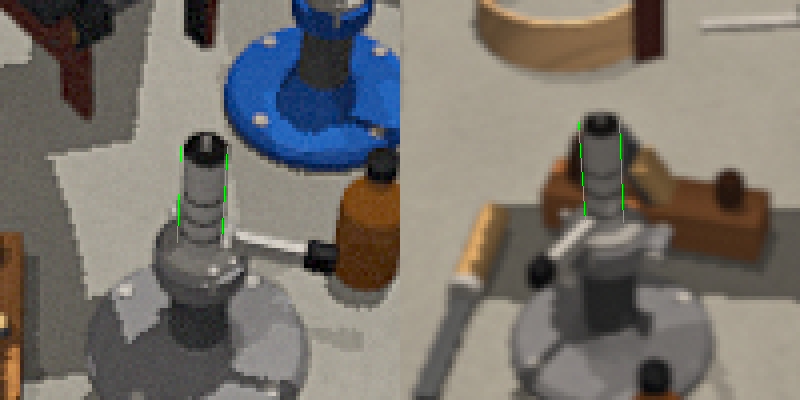

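The overlays fit to about 1 mm with the axis at (560, 52.5). The wrist view shows the cap at pixel (285,183), the column nearly fully up, and the lever towards (243,97).

carry_out --targets '[[[0, 0, 0], [17, 40, 0], 87], [[0, 0, 0], [17, 40, 0], 87], [[0, 0, 0], [17, 40, 0], 87], [[0, 0, 0], [17, 40, 0], 87], [[0, 0, 0], [17, 40, 0], 87]]'

```text
t: 4.2
ee_pos: [559.6, 52.0, 294.1]
orientation: [3.055, 0.731, -0.001]
ft_force: [-0.9, 0.2, 0.5]
width: 87.0
```

```bash
python3 look.py b wrist
```

```text
4.2 [559.6  52.  294.1] y-ang -63.07970929980877 z [-0. -0. -1.] q [ 0.1  0.3  1.7 -0.   1.2  1.2] [-0.9  0.2  0.5] M [ 0. -0.  0.] 86.97932726062857
wrist clamp_top 0.89 [557.   54.6 137.4]
wrist column_top 0.71 [558.7  54.2 234.6]
wrist column_top 0.18 [553.2  54.8 135.6]
wrist lever_tip 0.76 [600.1 126.5 148.9]
```

View pics/bwrist.png

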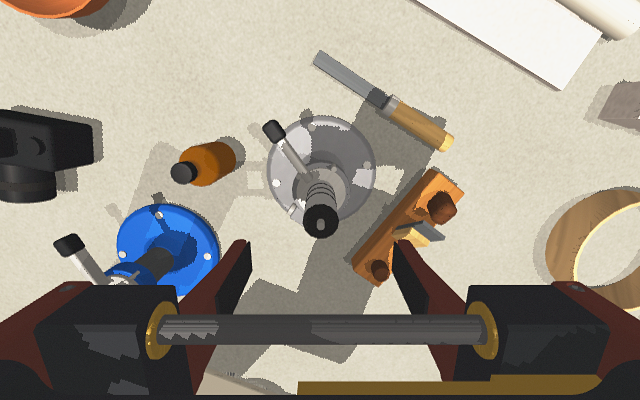

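carry_out --targets '[[[0, 0, 0], [0, 0, -40], 87], [[0, 0, 0], [0, 0, -80], 87], [[0, 0, 0], [0, 0, -100], 87], [[0, 0, 0], [0, 0, -111], 87], [[0, 0, 0], [0, 0, -111], 87], [[0, 0, 0], [0, 0, -111], 87], [[0, 0, 0], [0, 0, -111], 87]]'

```text
t: 5.03
ee_pos: [561.3, 52.5, 184.9]
orientation: [3.055, 0.731, 0.004]
ft_force: [0.2, -0.1, -0.5]
width: 87.0
```

```bash
python3 look.py c wrist side
```

```text
5.0333 [561.3  52.5 184.9] y-ang -63.089090665210335 z [ 0.  0. -1.] q [0.1 0.4 1.8 0.  1.  1.2] [ 0.2 -0.1 -0.5] M [ 0. -0. -0.] 87.03640548453349
wrist clamp_top 0.68 [553.3  52.6 134.4]
wrist column_top 0.6 [557.2  53.  235.9]
wrist mark 0.71 [555.9  53.2 176.7]
wrist lever_tip 0.87 [594.4 128.8 146.1]
side clamp_top 0.68 [557.4  49.6 134.8]
side column_top 0.5 [560.1  54.9 236.2]
side mark 0.48 [556.3  51.5 172.9]
side lever_tip 0.66 [597.2 130.4 145.7]
```

View pics/cwrist.png

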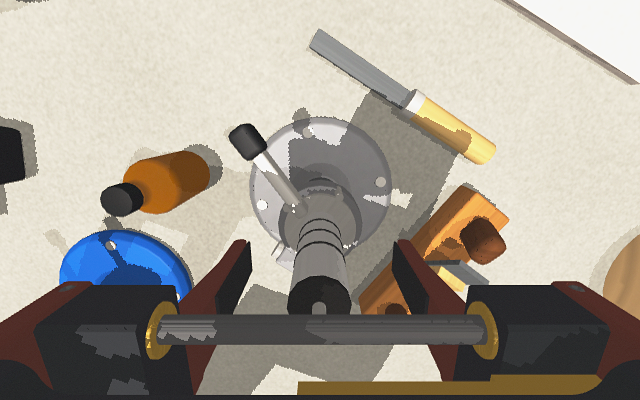

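carry_out --targets '[[[0, 0, 0], [-1, 0, 0], 40], [[0, 0, 0], [-1, 0, 0], 20], [[0, 0, 0], [-1, 0, 0], 20], [[0, 0, 0], [-1, 0, 0], 20], [[0, 0, 0], [-1, 0, 0], 20], [[0, 0, 0], [-1, 0, 0], 20], [[0, 0, 0], [-1, 0, 0], 20], [[0, 0, 0], [-1, 0, 0], 20]]'

```text
t: 6.2
ee_pos: [559.0, 52.5, 183.3]
orientation: [-3.055, -0.731, 0.0]
ft_force: [0.1, -0.3, -0.0]
width: 36.9
```

```bash
python3 look.py d side scene
```

```text
6.2 [559.   52.5 183.3] y-ang -63.08565590330104 z [-0.  0. -1.] q [0.1 0.4 1.8 0.  1.  1.2] [ 0.1 -0.3 -0. ] M [-0. -0. -0.] 36.851140987131316
side clamp_top 0.55 [560.   52.3 134.3]
side column_top 0.58 [560.2  56.4 233. ]
side mark 0.44 [559.1  50.4 172.4]
side lever_tip 0.5 [599.3 128.2 144.4]
scene clamp_top 0.73 [560.1  50.5 236.3]
scene clamp_top 0.69 [560.6  51.2 140.6]
scene column_top 0.63 [562.9  50.  233. ]
scene mark 0.65 [564.7  52.1 171.7]
scene lever_tip 0.56 [597.3 125.1 147.2]
```

Still closing (36.9 mm).

carry_out --targets '[[[0, 0, 0], [0, 0, 0], 15], [[0, 0, 0], [0, 0, 0], 5], [[0, 0, 0], [0, 0, 0], 5], [[0, 0, 0], [0, 0, 0], 5], [[0, 0, 0], [0, 0, 0], 5], [[0, 0, 0], [0, 0, 0], 5]]'

```text
t: 7.2
ee_pos: [559.0, 52.6, 183.3]
orientation: [-3.055, -0.731, 0.0]
ft_force: [-1.3, 2.0, 1.2]
width: 29.7
```

```bash
python3 look.py e wrist side scene
```

```text
7.2 [559.   52.6 183.3] y-ang -63.08236632859185 z [-0.  0. -1.] q [0.1 0.4 1.8 0.  1.  1.2] [-1.3  2.   1.2] M [0.6 0.2 0. ] 29.65571013283679
wrist clamp_top 0.75 [552.7  58.3 134.8]
wrist column_top 0.66 [562.4  58.2 233.9]
wrist mark 0.79 [558.9  54.6 176.5]
wrist lever_tip 0.83 [594.8 127.6 149.3]
side clamp_top 0.78 [561.7  53.2 135.3]
side column_top 0.44 [563.7  56.3 233.3]
side column_top 0.17 [557.4  48.8 171. ]
side mark 0.71 [558.6  52.1 174.4]
side lever_tip 0.76 [599.1 126.3 146.9]
scene clamp_top 0.89 [561.9  55.  141. ]
scene column_top 0.5 [565.6  47.9 238.8]
scene mark 0.75 [564.6  52.6 171.7]
scene lever_tip 0.51 [595.6 125.2 145.9]
```

View pics/ewrist.png

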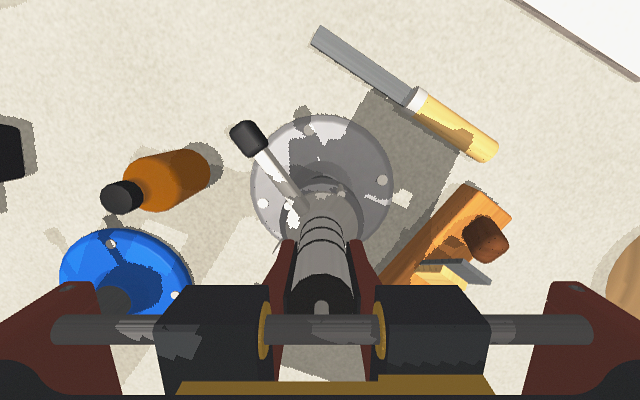

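Gripped at 29.7 mm with about 2 N of lateral load, so it's well centred. Now I press 38 mm, estimating the column starts 1–3 mm down.

carry_out --targets '[[[0, 0, 0], [0, 0, -8], 5], [[0, 0, 0], [0, 0, -16], 5], [[0, 0, 0], [0, 0, -24], 5], [[0, 0, 0], [0, 0, -32], 5], [[0, 0, 0], [0, 0, -38], 5], [[0, 0, 0], [0, 0, -38], 5], [[0, 0, 0], [0, 0, -38], 5]]'

```text
t: 8.53
ee_pos: [559.0, 52.6, 145.3]
orientation: [-3.055, -0.731, 0.0]
ft_force: [-2.6, 3.7, 5.9]
width: 29.5
```

```bash
python3 look.py f wrist side scene
python3 - <<'E'
from h import *
out=[]
for c,x0,y0 in(("scene",345,205),("side",303,205)):
    i=vision.get_image(c)[:,:,::-1]
    i=i[y0-40:y0+40,x0-40:x0+40];out.append(cv2.resize(i,None,fx=5,fy=5,interpolation=cv2.INTER_CUBIC))
cv2.imwrite("pics/f2.png",np.hstack(out))
E
```

```text
8.5333 [559.   52.6 145.3] y-ang -63.08124520143755 z [-0.  0. -1.] q [0.1 0.4 1.8 0.  0.9 1.2] [-2.6  3.7  5.9] M [0.9 0.7 0. ] 29.534788496405348
wrist clamp_top 0.62 [556.4  54.5 137.5]
wrist column_top 0.76 [560.7  52.6 197.9]
wrist mark 0.64 [559.2  55.6 134.3]
wrist lever_tip 0.76 [597.8 127.5 148.1]
side clamp_top 0.77 [554.6  51.8 135.8]
side column_top 0.37 [561.2  52.4 199.2]
side mark 0.39 [559.4  52.6 134.3]
side lever_tip 0.56 [597.4 126.2 146.8]
scene clamp_top 0.91 [562.   54.3 139.6]
scene column_top 0.53 [564.3  51.3 198.6]
scene mark 0.57 [563.   52.1 135.1]
scene lever_tip 0.74 [561.9  51.3 137.6]
scene lever_tip 0.56 [596.6 128.2 148.3]
```

View pics/fwrist.png

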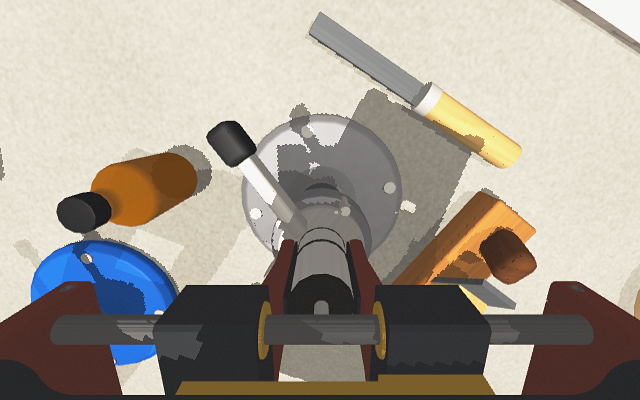

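View pics/f2.png

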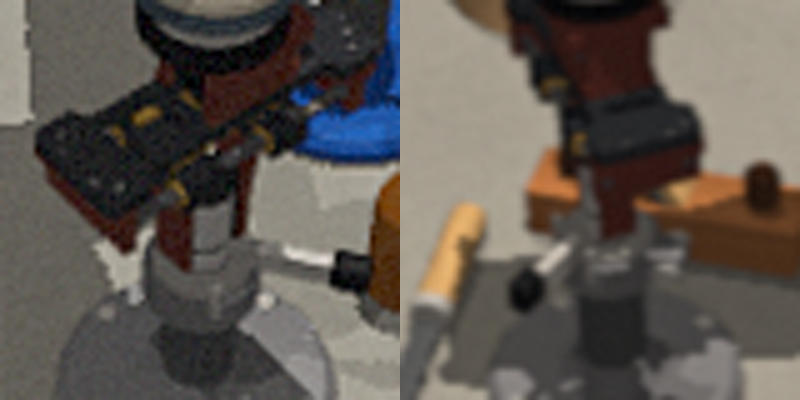

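Run:
```python
from h import *
im=vision.get_image("wrist")[:,:,::-1]
x0,y0,s=270,180,6
a=np.radians(np.arange(0,360,4))
base=cv2.resize(im[y0:y0+100,x0:x0+110],None,fx=s,fy=s,interpolation=cv2.INTER_CUBIC)
v=base.copy()
for q,col in((36,(0,0,255)),(40,(0,255,0)),(44,(255,0,0))):
    p=px("wrist",np.c_[559.5+15*np.cos(a),52.6+15*np.sin(a),0*a+196-q]);p=((p-[x0,y0]+.5)*s).astype(int);cv2.polylines(v,[p],True,col,1)
p=px("wrist",np.c_[559.5+28*np.cos(a),52.6+28*np.sin(a),0*a+136]);p=((p-[x0,y0]+.5)*s).astype(int);cv2.polylines(v,[p],True,(0,255,255),1)
cv2.imwrite("pics/g1.png",v[:590])
```

```text
(no output)
```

View pics/g1.png

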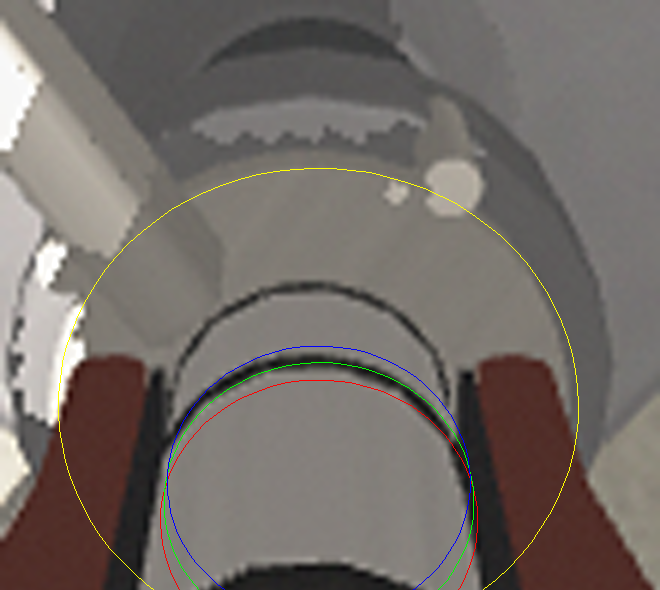

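The first ring lies on the green (q≈40) circle at crop pixel (315,362), and the middle ring shows as a dark line at the clamp face. The depth is therefore about 40 mm, with Fz≈6 N, and the column is held with the lever still open. Now I swing clockwise.

carry_out --targets '[[[0, 0, -3], [0, 0, 0], 5], [[0, 0, -6], [0, 0, 0], 5], [[0, 0, -9], [0, 0, 0], 5], [[0, 0, -12], [0, 0, 0], 5], [[0, 0, -15], [0, 0, 0], 5], [[0, 0, -18], [0, 0, 0], 5], [[0, 0, -21], [0, 0, 0], 5], [[0, 0, -24], [0, 0, 0], 5], [[0, 0, -24], [0, 0, 0], 5]]'

```text
t: 10.18
ee_pos: [558.9, 52.8, 145.6]
orientation: [-3.14, -0.076, 0.0]
ft_force: [-4.1, 4.5, 5.8]
width: 29.9
```

```bash
python3 look.py h wrist
```

```text
10.1833 [558.9  52.8 145.6] y-ang -87.23113667650814 z [-0.  0. -1.] q [0.1 0.4 1.8 0.  0.9 1.6] [-4.1  4.5  5.8] M [1.  0.7 0.1] 29.909107093844316
wrist clamp_top 0.94 [553.8  56.8 136.8]
wrist column_top 0.86 [558.8  54.8 197.4]
wrist mark 0.97 [557.9  54.2 136.4]
wrist lever_tip 0.87 [614.2 119.7 148.9]
```

View pics/hwrist.png

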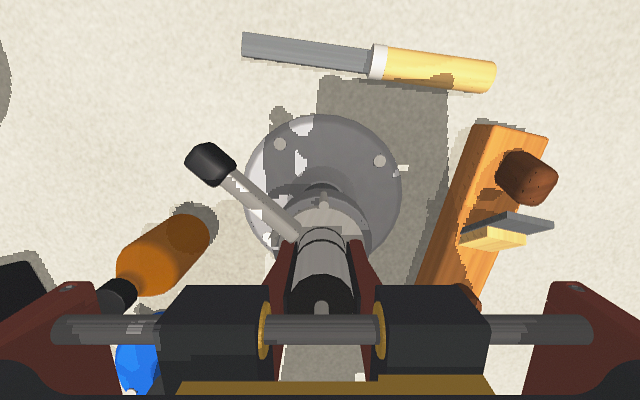

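The finger now pushes the blade: the angle between them is 42°, as predicted, and the mark is still level. Continuing.

carry_out --targets '[[[0, 0, -3], [0, 0, 0], 5], [[0, 0, -6], [0, 0, 0], 5], [[0, 0, -9], [0, 0, 0], 5], [[0, 0, -12], [0, 0, 0], 5], [[0, 0, -15], [0, 0, 0], 5], [[0, 0, -18], [0, 0, 0], 5], [[0, 0, -20], [0, 0, 0], 5], [[0, 0, -20], [0, 0, 0], 5]]'

```text
t: 11.1
ee_pos: [558.9, 53.0, 145.6]
orientation: [-3.106, 0.469, 0.0]
ft_force: [-3.8, 5.9, 5.7]
width: 29.9
```

```bash
python3 look.py i wrist scene
```

```text
11.1 [558.9  53.  145.6] y-ang -107.18100680982509 z [-0.  0. -1.] q [0.1 0.4 1.8 0.  0.9 1.9] [-3.8  5.9  5.7] M [1.1 0.7 0. ] 29.89143331492221
wrist clamp_top 0.64 [555.9  53.5 134.7]
wrist column_top 0.94 [561.4  53.2 197.7]
wrist mark 0.96 [560.7  54.5 135.8]
wrist lever_tip 0.89 [632.8  97.7 147.5]
scene clamp_top 0.72 [562.4  52.6 141.8]
scene column_top 0.5 [562.8  47.6 197.7]
scene mark 0.67 [565.8  54.1 134.2]
scene mark 0.48 [563.8  52.4   1.4]
scene lever_tip 0.59 [629.6  95.3 146.2]
```

View pics/iwrist.png

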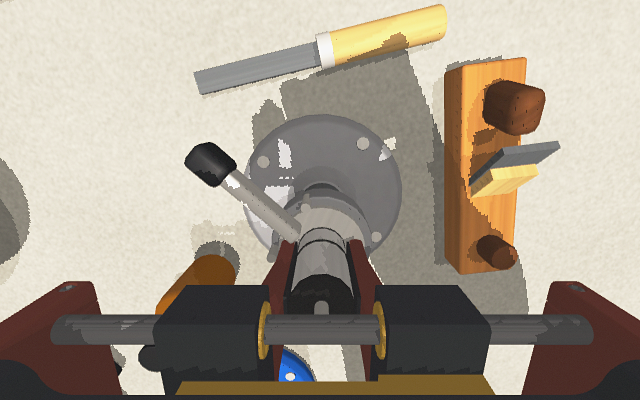

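carry_out --targets '[[[0, 0, -2], [0, 0, 0], 5], [[0, 0, -4], [0, 0, 0], 5], [[0, 0, -6], [0, 0, 0], 5], [[0, 0, -8], [0, 0, 0], 5], [[0, 0, -9], [0, 0, 0], 5], [[0, 0, -9], [0, 0, 0], 5]]'

```text
t: 12.1
ee_pos: [558.9, 53.0, 145.6]
orientation: [-3.06, 0.71, 0.0]
ft_force: [-3.7, 6.1, 5.9]
width: 29.7
```

```bash
python3 look.py j wrist
```

```text
12.1 [558.9  53.  145.6] y-ang -116.12955153384225 z [-0.  0. -1.] q [0.1 0.4 1.8 0.  0.9 2.1] [-3.7  6.1  5.9] M [1.2 0.6 0.1] 29.708172673405
wrist clamp_top 0.56 [557.2  56.  133.1]
wrist column_top 0.71 [560.3  51.5 197.1]
wrist mark 0.79 [558.4  53.1 133.5]
wrist lever_tip 0.9 [637.   83.3 146.9]
```

View pics/jwrist.png

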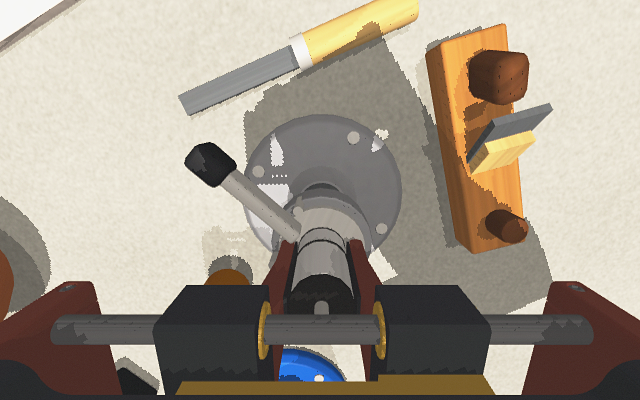

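carry_out --targets '[[[0, 0, -1], [0, 0, 0], 5], [[0, 0, -2], [0, 0, 0], 5], [[0, 0, -3], [0, 0, 0], 5], [[0, 0, -4], [0, 0, 0], 5], [[0, 0, -4], [0, 0, 0], 5]]'

```text
t: 12.77
ee_pos: [559.0, 53.1, 145.6]
orientation: [-3.033, 0.816, 0.0]
ft_force: [-3.9, 6.2, 5.0]
width: 30.0
```

```bash
python3 look.py k wrist
```

```text
12.7667 [559.   53.1 145.6] y-ang -120.12238967867863 z [ 0.  0. -1.] q [0.1 0.4 1.8 0.  0.9 2.2] [-3.9  6.2  5. ] M [1.2 0.6 0.1] 30.012935014130164
wrist clamp_top 0.75 [555.1  55.5 133.4]
wrist column_top 0.65 [560.4  52.6 199.4]
wrist mark 0.71 [558.2  51.7 135.7]
wrist lever_tip 0.6 [637.7  79.7 150.3]
```

View pics/kwrist.png

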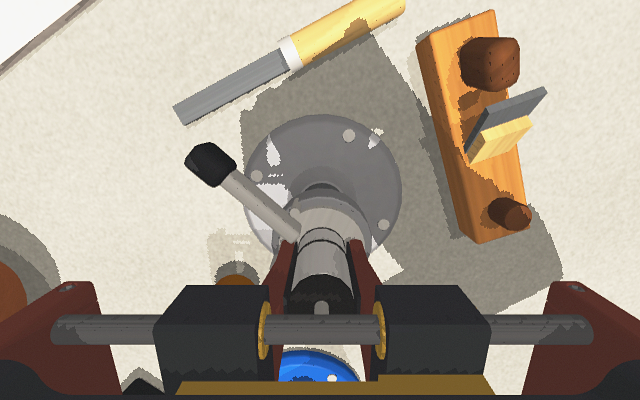

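carry_out --targets '[[[0, 0, -1], [0, 0, 0], 5], [[0, 0, -2], [0, 0, 0], 5], [[0, 0, -2], [0, 0, 0], 5]]'

```text
t: 13.27
ee_pos: [559.0, 53.0, 145.6]
orientation: [-3.018, 0.869, 0.0]
ft_force: [-4.0, 6.4, 4.5]
width: 30.1
```

```bash
sed -i 's/print(o\["t"\]/print("Mz",o["moment"].tolist(),"tau6",float(o["joint_torque"][5]),o["t"]/' look.py; python3 look.py l wrist scene
python3 - <<'E'
import cv2
cv2.imwrite("pics/l2.png",cv2.resize(cv2.imread("pics/lwrist.png")[130:280,180:380],None,fx=4,fy=4,interpolation=2))
E
```

```text
Mz [1.252932403632185, 0.7051222524874935, 0.09714241647539883] tau6 0.30936140567064285 13.2667 [559.   53.  145.6] y-ang -122.12405257043767 z [-0.  0. -1.] q [0.1 0.4 1.8 0.  0.9 2.2] [-4.   6.4  4.5] M [1.2 0.7 0.1] 30.119934248100687
wrist clamp_top 0.94 [554.7  54.  134.8]
wrist column_top 0.6 [559.2  58.4 196.4]
wrist mark 0.91 [558.2  53.7 134.5]
wrist lever_tip 0.59 [638.5  76.7 149. ]
scene clamp_top 0.63 [558.8  51.5 140.4]
scene column_top 0.68 [565.   50.9 195.7]
scene mark 0.48 [562.5  52.  135.7]
scene lever_tip 0.51 [636.9  71.8 144.9]
```

View pics/l2.png

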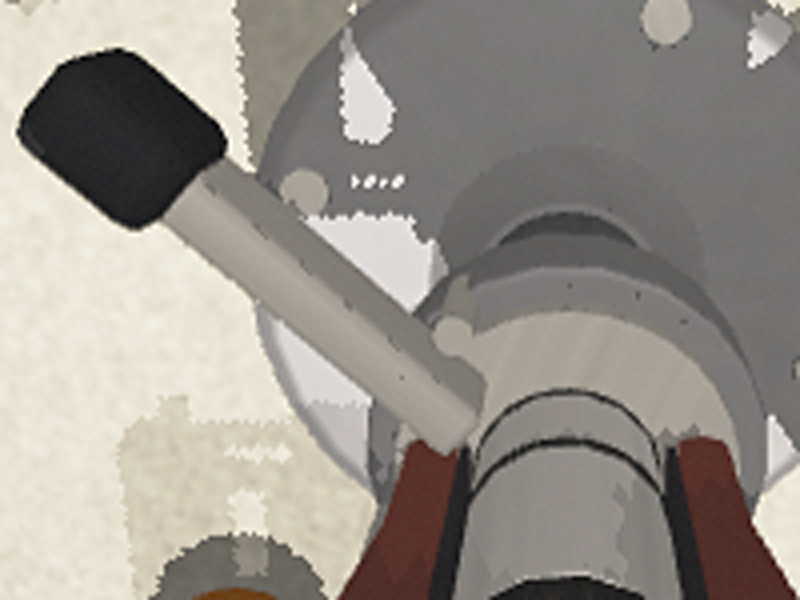

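carry_out --targets '[[[0, 0, -1], [0, 0, 0], 5], [[0, 0, -2], [0, 0, 0], 5], [[0, 0, -2], [0, 0, 0], 5]]'

```text
t: 14.02
ee_pos: [558.8, 53.3, 145.6]
orientation: [-3.003, 0.921, 0.001]
ft_force: [-3.0, 7.7, 5.8]
width: 29.6
```

```bash
python3 look.py m wrist scene
python3 - <<'E'
import cv2
cv2.imwrite("pics/m2.png",cv2.resize(cv2.imread("pics/mwrist.png")[130:280,180:380],None,fx=4,fy=4,interpolation=2))
E
```

```text
Mz [1.31579731000847, 0.671681891650309, 0.19221707945728364] tau6 0.4542628303170204 14.0167 [558.8  53.3 145.6] y-ang -124.10030932296164 z [-0.  0. -1.] q [0.1 0.4 1.8 0.  0.9 2.2] [-3.   7.7  5.8] M [1.3 0.7 0.2] 29.553487410604856
wrist column_top 0.6 [561.4  56.9 198.3]
wrist mark 0.61 [558.8  52.6 136.7]
wrist lever_tip 0.9 [639.6  77.3 149.5]
scene clamp_top 0.83 [560.6  54.4 138.3]
scene column_top 0.47 [561.7  49.2 195.6]
scene mark 0.71 [562.8  51.5 133.4]
scene mark 0.28 [561.8  50.9 198.7]
scene lever_tip 0.57 [638.5  75.  142.6]
```

View pics/m2.png

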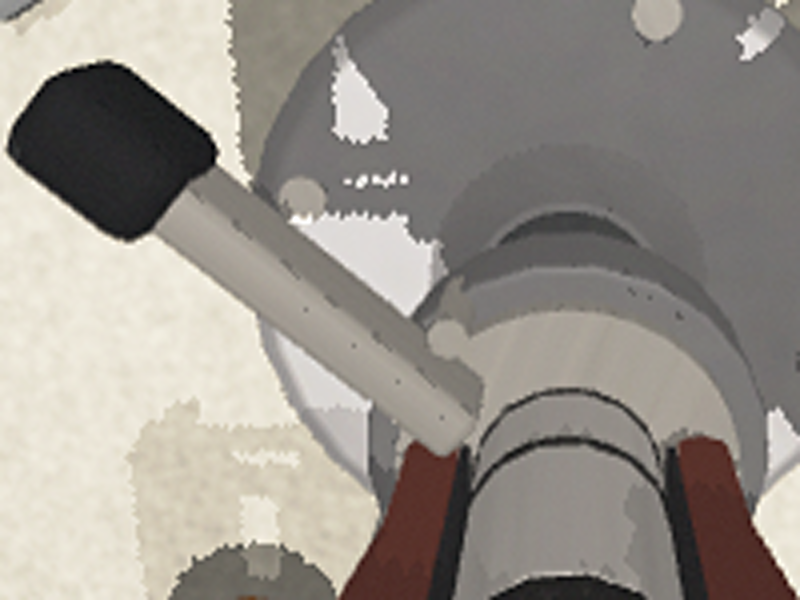

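The thumb piece stopped following the hand and the moment rose, so the lever is probably at its stop. I'll press a little further to confirm.

carry_out --targets '[[[0, 0, -1], [0, 0, 0], 5], [[0, 0, -2], [0, 0, 0], 5], [[0, 0, -3], [0, 0, 0], 5], [[0, 0, -3], [0, 0, 0], 5]]'

```text
t: 14.85
ee_pos: [558.6, 53.7, 145.6]
orientation: [-2.978, 0.998, 0.002]
ft_force: [-4.3, 10.0, 6.9]
width: 29.7
```

```bash
python3 look.py n wrist scene
python3 - <<'E'
import cv2
cv2.imwrite("pics/n2.png",cv2.resize(cv2.imread("pics/nwrist.png")[130:280,180:380],None,fx=4,fy=4,interpolation=2))
E
```

```text
Mz [1.5695661365607367, 0.8561945185129181, 0.4474107297086534] tau6 0.7060652039945126 14.85 [558.6  53.7 145.6] y-ang -127.0668201398163 z [-0.  0. -1.] q [0.1 0.4 1.8 0.  0.9 2.3] [-4.3 10.   6.9] M [1.6 0.9 0.5] 29.676766882314695
wrist clamp_top 0.73 [553.6  53.3 134.5]
wrist column_top 0.88 [560.5  54.9 196.9]
wrist mark 0.7 [560.3  53.6 137.2]
wrist lever_tip 0.7 [640.2  72.2 147.4]
scene clamp_top 0.94 [558.6  52.1 138.8]
scene column_top 0.62 [563.4  50.4 198.1]
scene mark 0.64 [562.8  48.9 134.3]
scene lever_tip 0.46 [638.3  75.1 143.9]
```

View pics/n2.png

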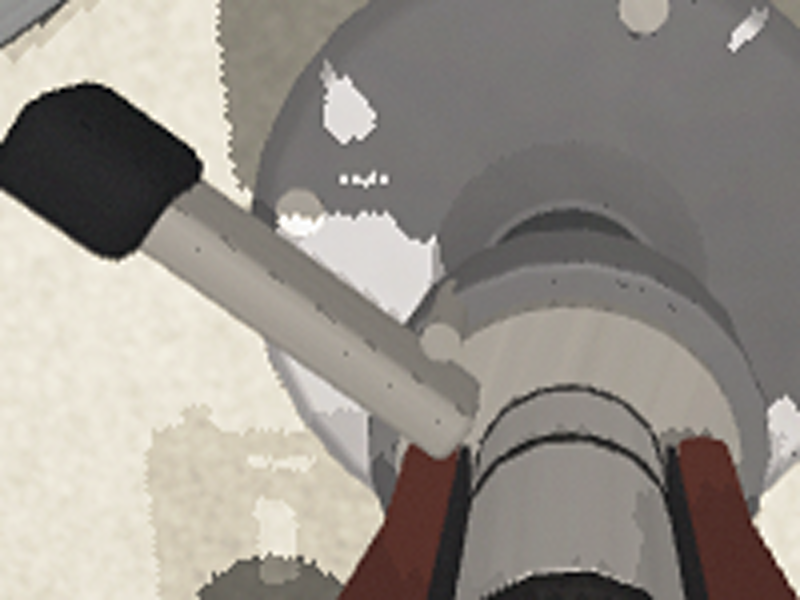

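Run:
```python
from h import *
o=monitor.get_obs();m=vision.camera_model("wrist");K=np.array(m["K"],float)
R,_=cv2.Rodrigues(np.array(m["rvec"],float));t=np.array(m["tvec"],float).ravel()
Rt,_=cv2.Rodrigues(o["orientation"]);pt=o["ee_pos"]
Rct=R@Rt; tct=R@pt+t   # tool->cam
P={"b":(559.6,52,294.1,-63.08),"c":(561.3,52.5,184.9,-63.09),"e":(559,52.6,183.3,-63.08),"f":(559,52.6,145.3,-63.08),"h":(558.9,52.8,145.6,-87.23),"i":(558.9,53,145.6,-107.18),"j":(558.9,53,145.6,-116.13),"k":(559,53.1,145.6,-120.12),"l":(559,53,145.6,-122.12),"m":(558.8,53.3,145.6,-124.1),"n":(558.6,53.7,145.6,-127.07)}
for n,(x,y,z,a) in P.items():
    a=np.radians(a);Y=np.array([np.cos(a),np.sin(a),0]);Z=np.array([0,0,-1.]);X=np.cross(Y,Z);T=np.c_[X,Y,Z]
    Rw=Rct@T.T; tw=tct-Rw@np.array([x,y,z])
    im=cv2.imread(f"pics/{n}wrist.png")
    d=((im.max(2)<60)*255).astype(np.uint8);d=cv2.morphologyEx(d,cv2.MORPH_OPEN,np.ones((5,5)))
    N,lab,st,ce=cv2.connectedComponentsWithStats(d)
    pred=Rw@np.array([597,126,147.])+tw; 
    best=None
    for k in range(1,N):
        ray=Rw.T@np.linalg.inv(K)@np.array([*ce[k],1.]);C=-Rw.T@tw;Q=C+ray*(152-C[2])/ray[2]
        r=np.hypot(Q[0]-559.7,Q[1]-52.5)
        if 70<r<97 and st[k,4]>100:
            print(n,ce[k].round(1),st[k,4],"r",round(r,1),"ang",round(np.degrees(np.arctan2(Q[1]-52.5,Q[0]-559.7)),2))
```

```text
c [255.7 136. ] 231 r 82.8 ang 57.92
c [409.1 283.4] 1342 r 77.6 ang -92.91
c [233.8 283.7] 1317 r 77.2 ang 147.16
e [257.2 133.4] 229 r 82.4 ang 57.83
f [241.2 136.5] 437 r 82.8 ang 57.86
f [256.9 357.2] 14375 r 84.2 ang 175.6
f [430.1 331.4] 9073 r 86.1 ang -99.57
h [217.9 156.2] 519 r 82.4 ang 45.41
h [250.3 355.8] 15696 r 86.1 ang 148.79
h [430.1 331.3] 9083 r 86.5 ang -123.86
i [217.3 155.8] 532 r 82.6 ang 25.51
i [210.  178.5] 197 r 78.1 ang 34.5
i [246.9 355.7] 16256 r 87.3 ang 127.65
i [430.1 331.4] 9067 r 86.7 ang -143.86
j [214.6 163.9] 1066 r 80.7 ang 19.58
j [244.9 356.7] 16493 r 88.8 ang 118.36
j [430.1 331.4] 9069 r 86.8 ang -152.77
k [211.3 163. ] 1308 r 82.3 ang 16.2
k [246.6 356.5] 16257 r 87.9 ang 114.87
k [430.1 331.4] 9067 r 86.7 ang -156.78
l [209.7 163.2] 1423 r 82.8 ang 14.58
l [248.  356.1] 16071 r 87.0 ang 113.31
l [430.1 331.4] 9063 r 86.8 ang -158.7
m [207.2 166.2] 1422 r 82.7 ang 14.36
m [248.7 355.8] 15933 r 86.9 ang 111.58
m [430.1 331.4] 9073 r 86.9 ang -160.91
n [203.3 171.2] 1420 r 82.7 ang 14.19
n [249.4 355.6] 15855 r 86.9 ang 108.86
n [430.2 331.4] 9074 r 87.1 ang -164.12
```

Run:
```python
from h import *
m=vision.camera_model("wrist");K=np.array(m["K"],float)
R,_=cv2.Rodrigues(np.array(m["rvec"],float));t=np.array(m["tvec"],float).ravel()
def bp(u,v,z):
    ray=R.T@np.linalg.inv(K)@np.array([180+u/4,130+v/4,1.]);C=-R.T@t;return C+ray*(z-C[2])/ray[2]
A=np.array([559.7,52.5,0])
for nm,p,q in(("left",(150,253),(430,455)),("mid",(175,208),(470,412)),("mid2",(205,182),(440,345))):
  for z in(154,):
    a,b=bp(*p,z)-A,bp(*q,z)-A;d=(b-a)[:2];ang=np.degrees(np.arctan2(-d[1],-d[0]));n=np.array([-d[1],d[0]])/np.linalg.norm(d)
    print(nm,z,a.round(1),b.round(1),"dir",ang.round(1),"off",(n@a[:2]).round(1))
for z in(144,):
    p=bp(443,340,z)-A;print("pin",p,np.hypot(*p[:2]),np.degrees(np.arctan2(p[1],p[0])), "edge",bp(463,340,z)-A)
snap("side","n_side")
for q in("lever_tip",):
    for c in("side","wrist"):
        vision.get_image(c)
        for _ in range(2):
            for d in place_of(q,c)[:2]:
                p=w(c,d["point"])-A
                if np.hypot(*p[:2])<120: print(c,p,np.degrees(np.arctan2(p[1],p[0])))
```

```text
left 154 [ 66.5  21.8 154. ] [ 20.2  10.2 154. ] dir 14.1 off -4.9
mid 154 [ 69.1  14.8 154. ] [ 22.    1.4 154. ] dir 15.8 off 4.6
mid2 154 [ 69.3   9.2 154. ] [ 32.4  -1.5 154. ] dir 16.1 off 10.4
pin [ 30.69120083   0.6641721  144.        ] 30.698386487036707 1.2397142739011229 edge [ 28.90353754  -1.70945143 144.        ]
side [ 81.69801393  23.28998477 146.04966476] 15.911476568166533
side [ 81.69801393  23.28998477 146.04966476] 15.911476568166533
wrist [ 81.74395621  23.3176675  148.9775842 ] 15.920931166583431
wrist [ 81.74384834  23.31776086 148.97753259] 15.921011622554813
```

The lever is at its stop. The blade lies at about 15°, its offset to the pin is 7.3 mm (4.5 mm half-blade plus ~3 mm pin radius), and 5° more hand turn moved it only 0.4°. Next I recheck the ring height.

Run:
```python
from h import *
im=vision.get_image("wrist")[:,:,::-1]
x0,y0,s=270,180,6
a=np.radians(np.arange(0,360,4))
v=cv2.resize(im[y0:y0+100,x0:x0+110],None,fx=s,fy=s,interpolation=cv2.INTER_CUBIC)
o=monitor.get_obs();print(o["t"],o["ee_pos"],o["ft_force"],o["moment"],o["width"])
for q,col in((36,(0,0,255)),(40,(0,255,0)),(44,(255,0,0))):
    p=px("wrist",np.c_[559.5+15*np.cos(a),52.6+15*np.sin(a),0*a+196-q]);p=((p-[x0,y0]+.5)*s).astype(int);cv2.polylines(v,[p],True,col,1)
cv2.imwrite("pics/p1.png",v[:590])
```

```text
15.75 [558.62197511  53.70981327 145.59736585] [-4.62446124 10.46824641  6.30118916] [1.56856268 0.8492442  0.48777507] 29.83349744065388
```

View pics/p1.png

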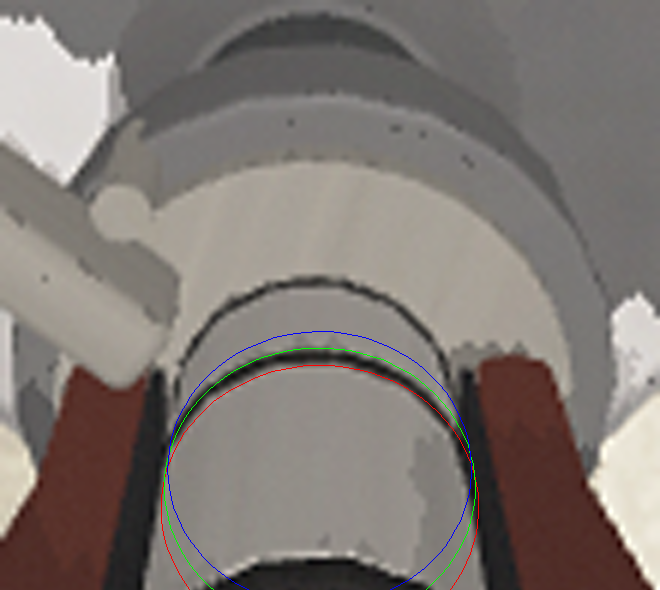

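The first ring again sits on the q≈39–40 circle, and the middle ring shows as a dark line at the clamp face. Handing in.

```bash
python3 -c "
from h import *
print(order.close_job())
o=monitor.get_obs();print(o['t'],o['width'],o['ee_pos'],o['ft_force'])"
```

```text
the job is handed in; nothing more can be done
None
the job is handed in; nothing more can be done
```

I gripped the grey stand's column and pressed it 38 mm to bring the middle ring level with the clamp ring. Holding it there, I swung the cam lever clockwise to its stop with the same hand. I handed the job in at about 16 s, still gripping and with the lever closed.

Last checks:
- **Column:** the ring overlay in the wrist picture puts it at about 39–40 mm pressed (40.5 mm before the swing). The trained networks' readings of the mark were 133–137 mm against the target of 136 mm. They are noisy but agree within about 3 mm.
- **Lever:** the blade points at about 15° and sits against the closed stop pin. The last 5° of hand turn moved it only 0.4°, and the wrist moment rose to 0.49 N m. The change in tip angle gives at least about 0.81 rad, good to roughly 0.04 rad.
- **Grip:** the opening was 29.8 mm on the 30 mm tube, with an upward spring load of about 6 N. The wrist force stayed at about 12 N or below.
- **Other things on the table:** none looked disturbed in the pictures, and the gripper body stayed well above them. I did not measure their positions again at the end.

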